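# Feed a housing block through the guide with the push stick

### The job

A small black housing block is waiting in the mouth of the feed guide. Pick up the wooden push stick by its upright grip and, with its tip in the channel behind the block, push the block along the channel until it is up against the end stop, never touching the block with the gripper and never lifting it out of the channel. Then take the stick out and lay it back on the open bench, flat, with its grip up, and let go.

Things in the scene. Friction and masses are not known exactly. Their poses are not given: they have to be found in the camera images.
- guide: Fixed feed guide: grey base plate 260 x 100 x 10 mm with a straight open-topped channel along its x. Origin: plate's underside centre, on the bench; +x is the feed direction, from the flared mouth (x = -130 mm) to the dark end stop (face at x = +110 mm, top 36 mm up). Channel centred on y = 0, 44 mm wide; floor 10 mm, aluminium wall tops 24 mm above the bench.
- block_center (a point): Centre of the loose block in the channel: black plastic, 45 mm long (x, along the channel), 38 wide, 22 high, brass insert on top, 0.1 kg. Starts inside the mouth, centre at guide x = -75 to -50 mm; against the stop its centre is at guide x = +87.5 mm, 21 mm above the bench. An identical spare lying loose on the bench is not the one.
- stick_grip (a point): Grasp point in the push stick's upright grip, 44 mm above the underside. Dark wood, 0.1 kg: blade 160 x 26 x 20 mm, on it a grip 50 mm long (x), 24 wide, top at 62 mm. x points to the pushing tip, 115 mm ahead of this point; rear end 45 mm behind; z up. Lies on the bench, grip up, left or right of the guide. The plain strip without a grip is not it.
- stick_tip (a point): Centre of the pushing end face of the stick's blade, 10 mm above the blade's underside; same axes as the grip point.
Things that resemble listed ones, but are neither listed nor needed, are in the scene too. Of the things that look like the part that bears stick_grip, the smaller one is meant. What is shaped like the part that bears block_center but green is not meant.

How it is judged:
On the way, in this order (a step that is already met when the one before it is completed fails the run):
1. the stick's tip is down in the channel's mouth, behind the block (x of stick_tip in the frame of guide between -0.16 and -0.06 m and y of stick_tip in the frame of guide between -0.02 and 0.02 m and z of stick_tip in the frame of guide below 0.036 m and x of block_center in the frame of guide below -0.03 m), for 0.05 s.
2. the block has been pushed up to the end stop with the stick behind it in the channel (x of block_center in the frame of guide between 0.0775 and 0.095 m and y of block_center in the frame of guide between -0.01 and 0.01 m and z of block_center in the frame of guide between 0.016 and 0.026 m and x of stick_tip in the frame of guide above 0.035 m and y of stick_tip in the frame of guide between -0.02 and 0.02 m and z of stick_tip in the frame of guide below 0.036 m), for 0.1 s.
At the end, for the whole second after the job is handed in: The block lies flat in the channel against the end stop (gap under 10 mm) and the push stick lies released and at rest flat on the bench top (within 6 mm of lying height, within 10 degrees of level), grip up, off the guide (x of block_center in the frame of guide between 0.0775 and 0.095 m and y of block_center in the frame of guide between -0.01 and 0.01 m and z of block_center in the frame of guide between 0.016 and 0.026 m and angle between each of block_center, stick_grip's own z axis and vertical below 0.17 rad and height (world z) of stick_grip between 0.038 and 0.05 m and linear speed of each of stick, block below 0.02 m/s); the robot touches nothing.
It fails at once if the gripper or arm touches the block (contact force between any of the fingers, the arm and block above 0.5 N).
It fails at once if the block is lifted out of the channel (z of block_center in the frame of guide above 0.034 m).
It also fails if it takes over 56 s, if anything falls off the work surface, if the arm or the gripper's body presses on something with over 40 N, if the wrist force passes 120 N, or if a joint passes its speed limit or range.

### The arm

A 7-joint arm with a two-finger parallel gripper is mounted at the origin on the work surface. World frame = base frame: x ahead of the robot, y to its left, z up, the work surface at z = 0. Lengths are in m, angles in rad, forces in N, time in s.
With the tool pointing down it reaches from about 0.35 to 0.9 m from the base axis. Payload 8.1 kg.
Tool frame: the origin (TCP) lies at the centre of the arm's flange, where the gripper is bolted on; the fingertips stand 178 mm ahead of it and the grasp point (between the pads) lies 159 mm ahead of it; z points along the fingers, y is the direction in which the jaws open and shut (so a half turn about z gives the same grasp; the last joint's range is limited). The gripper opens to 92 mm and grips with 3 to 60 N. Pads are 19 mm wide; open, the fingers measure 130 mm over their backs; the gripper's body (75 mm by 190 mm) begins 47 mm behind the grasp point.
Start: joints at [1.231, 0.434, 0.025, 1.573, -0.012, 1.134, -0.075], TCP at [0.147, -0.608, 0.405] pointing down, gripper open.
Joint ranges: [-2.62, 2.62], [-0.44, 2.09], [-1.27, 1.32], [0.08, 2.57], [-1.32, 4.46], [0.12, 2], [-2.74, 2.74]. Speed limits (rad/s): [2.22, 2.22, 3.01, 3.01, 3.14, 3.14, 3.14].

### API

Orientations are given as a rotation vector (axis times angle).
In Python, from cell import arm, get_image, camera_model gives the robot as it stands. The module is installed in compiled form; this text tells all that it offers.
- The arm moves only by the shell command python3 -m pendant 'ROWS' [FORCE]. ROWS is JSON, a list that holds one entry, the list of rows, each a list of 7 numbers: the shift along the tool's x, y, z in mm, then the turn, a rotation vector about the tool's x, y, z in rad, then the closure, from -1 (fully open) to 1 (shut). In form: [[[x, y, z, rx, ry, rz, hand], ...]]. A call has 1 to 20 rows; each row is the pose to reach, as a shift and turn from the pose commanded when the call began, along the tool's axes at that moment; what a row does not reach only later rows make up. A row lasts 1/8 s, in which the tool goes at most 62.5 mm and 10.7 degrees, less where a joint would pass 70% of its speed; a pose out of reach is approached as far as the arm can. A call with a gripper value outside its range is refused whole. The fingers move at their own pace and stop on an object; FORCE is the grip in N (left out, the last holds). Time passes only in rows, so rows that repeat a pose let the fingers close. It gives the time, the measured TCP pose, the force and the opening at its end, in the units of the state.
- arm.observe(): the state, without advancing time (a new reading comes with each control period).
- get_image(name): name is "side" or "top" or "wrist"; returns the picture (480x640x3 uint8, red, green, blue); there is no depth.
- camera_model(name): a dict with "fx", "fy", "cx", "cy" (pixels), "position" and "orientation" of the camera in the world; the wrist camera has in their place "T_tool_cam" (4x4, takes a point from camera to tool coordinates, whose origin is the TCP and whose axes are the flange's). Camera axes: x right, y down, z forward; pixel columns grow to the right and rows downward; lengths in m; the calibration is good to about 2 mm. A picture is of the moment at which its call begins: read the wrist's pose just before it. camera_model takes no time and is no camera call.
- arm.sign_off(): hands the job in, once; it reports no verdict.
The state is a dict: "clock": time; "joints": joint angles; "dq": joint speeds; "joint_efforts": joint torques, N m; "position": TCP position; "ee_rot": TCP orientation; "force": force on the tool from outside, world axes, zero at the start; "ft_torque": the same for the moment, N m; "width": opening from 0.0 (shut) to 1.0 (fully open).
Only numpy, scipy, OpenCV 4.12 (cv2) and the standard library are available. Lean on these libraries where they do the work, as an engineer would, in place of code of your own. Each camera call takes 0.05 s, during which the arm holds its last target.

## Working session

There is one attempt and no reset: what is moved stays moved. The work goes in short steps, Python scripts to look and compute and a shell command to move; the robot and the scene stay as the last step left them, time stands still between calls to the robot, and variables do not carry over. Pictures are saved under pics/ and viewed, and the job is handed in when it is done.

```bash
mkdir -p pics; python3 - <<'E'
from cell import arm,get_image,camera_model
import cv2
s=arm.observe();print(s)
for n in("top","side","wrist"):
    cv2.imwrite(f"pics/{n}0.png",get_image(n)[:,:,::-1]);print(n,camera_model(n))
E
```

```text
{'clock': 0.0, 'joints': array([ 1.23139709,  0.43521562,  0.02496688,  1.5741072 , -0.01161743,
        1.13399632, -0.0750791 ]), 'dq': array([ 8.26710318e-04, -6.81967789e-04, -9.48017982e-05,  8.84600274e-04,
       -1.08589244e-03,  7.56279308e-04,  4.08969262e-04]), 'joint_efforts': array([ 1.03435315e-03, -6.67853379e+01,  9.85343568e-01, -3.14458644e+01,
       -6.05383096e-02,  4.29996278e-02,  1.90088031e-04]), 'position': array([ 0.14653897, -0.60733394,  0.40394534]), 'ee_rot': array([-3.11806782e+00, -3.70832440e-01,  4.87235882e-04]), 'force': array([ 0.61321221, -0.58743116, -0.29432038]), 'ft_torque': array([ 0.00950654, -0.00887598, -0.00937096]), 'width': 1.0035357738610728}
top {'fx': 441.47478721361387, 'fy': 441.47478721361387, 'cx': 318.0731586423783, 'cy': 240.572743125714, 'position': array([ 0.31168154, -0.06179301,  1.08093143]), 'orientation': array([-2.14523283,  2.16499762, -0.13733318])}
side {'fx': 605.1212234383995, 'fy': 605.1212234383995, 'cx': 318.10588959148197, 'cy': 230.4185962555143, 'position': array([0.07125997, 0.84231328, 0.77785792]), 'orientation': array([-0.58761085,  2.59526259, -1.30335554])}
wrist {'fx': 373.9331795234433, 'fy': 373.9331795234433, 'cx': 320.4765308628462, 'cy': 242.70816571670602, 'T_tool_cam': array([[ 5.68308621e-04, -9.68952055e-01, -2.47248037e-01,
         6.55319249e-02],
       [ 9.99999799e-01,  4.80925291e-04,  4.13815046e-04,
        -6.37265779e-04],
       [-2.82059105e-04, -2.47248223e-01,  9.68952133e-01,
         1.89575627e-02],
       [ 0.00000000e+00,  0.00000000e+00,  0.00000000e+00,
         1.00000000e+00]])}
```

View pics/top0.png

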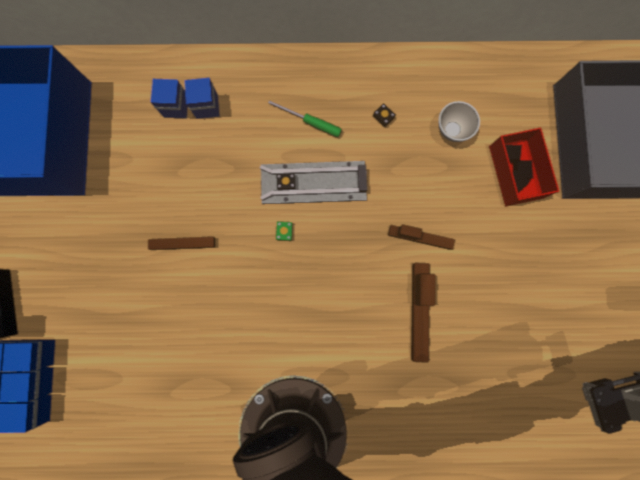

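View pics/side0.png

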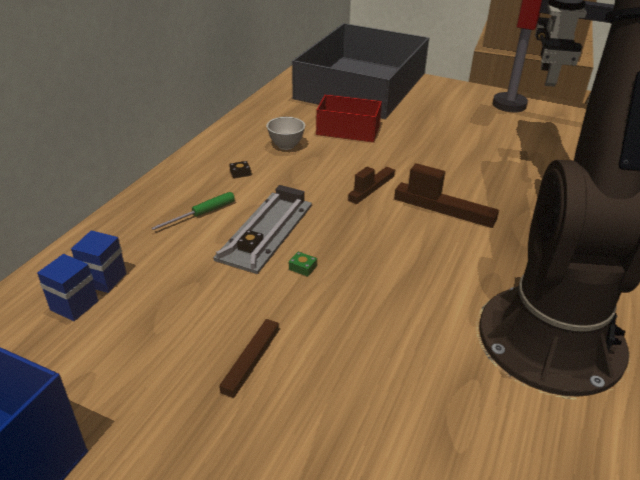

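View pics/wrist0.png

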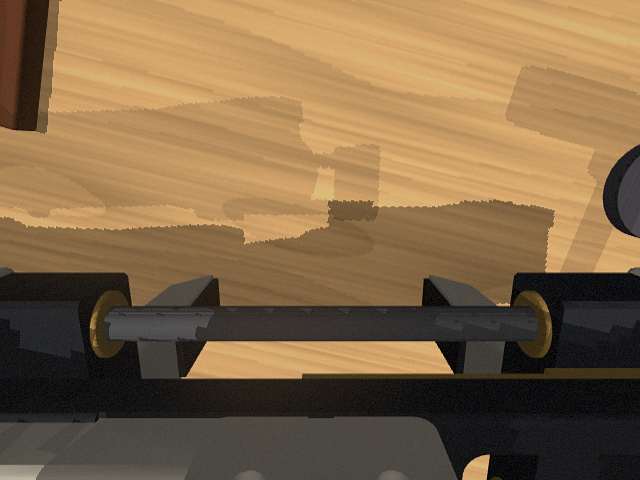

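The top view shows these objects:
- Guide at about (314,183), with its mouth on the left at (262,184) and its dark stop on the right at (363,178).
- Black block in the channel at (286,181). The spare is at (385,115) and a green one at (285,231).
- Stick candidates: small gripped stick (421,237), large gripped stick (422,312) and plain strip (182,243).

The small gripped stick fits the description. I'll enlarge it to confirm.

```bash
cat > h.py <<'E'
import numpy as np,cv2
from scipy.spatial.transform import Rotation as R
from cell import arm,get_image,camera_model
def cam(n,s=None):
    m=camera_model(n)
    if n=="wrist":
        T=np.eye(4);T[:3,:3]=R.from_rotvec(s["ee_rot"]).as_matrix();T[:3,3]=s["position"];T=T@m["T_tool_cam"]
        return m,T[:3,:3],T[:3,3]
    return m,R.from_rotvec(m["orientation"]).as_matrix(),m["position"]
def px2w(c,u,v,z):
    m,Rc,p=c;d=Rc@np.array([(u-m["cx"])/m["fx"],(v-m["cy"])/m["fy"],1]);return p+d*(z-p[2])/d[2]
def w2px(c,X):
    m,Rc,p=c;q=Rc.T@(np.asarray(X)-p);return m["cx"]+m["fx"]*q[0]/q[2],m["cy"]+m["fy"]*q[1]/q[2]
E
python3 - <<'E'
import cv2
im=cv2.imread("pics/top0.png")
a=cv2.resize(im[205:265,375:475],None,fx=8,fy=8,interpolation=2);cv2.imwrite("pics/c1.png",a)
a=cv2.resize(im[150:220,250:380],None,fx=6,fy=6,interpolation=2);cv2.imwrite("pics/c2.png",a)
im=cv2.imread("pics/side0.png")
a=cv2.resize(im[155:215,335:415],None,fx=8,fy=8,interpolation=2);cv2.imwrite("pics/c3.png",a)
E
```

```text
(no output)
```

View pics/c1.png

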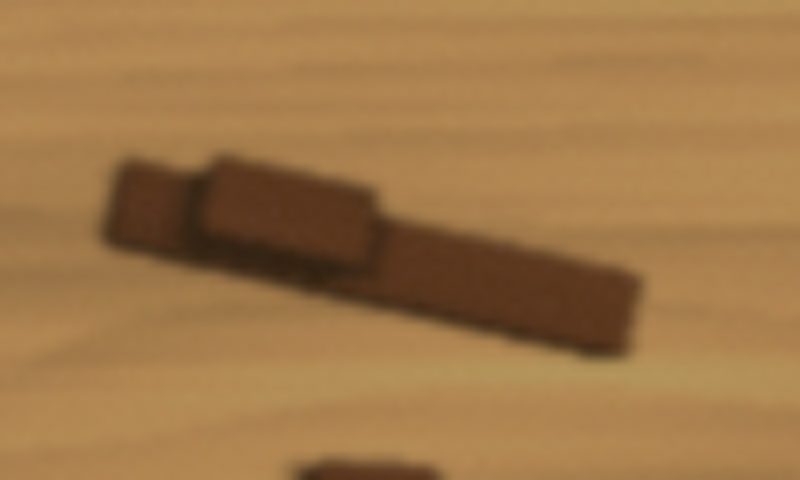

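View pics/c2.png

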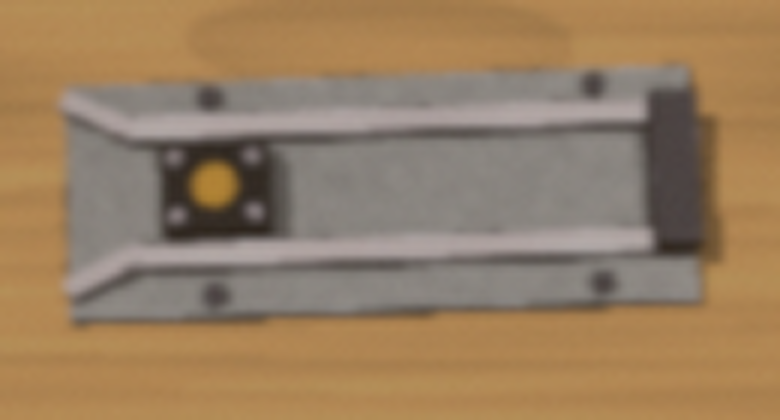

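View pics/c3.png

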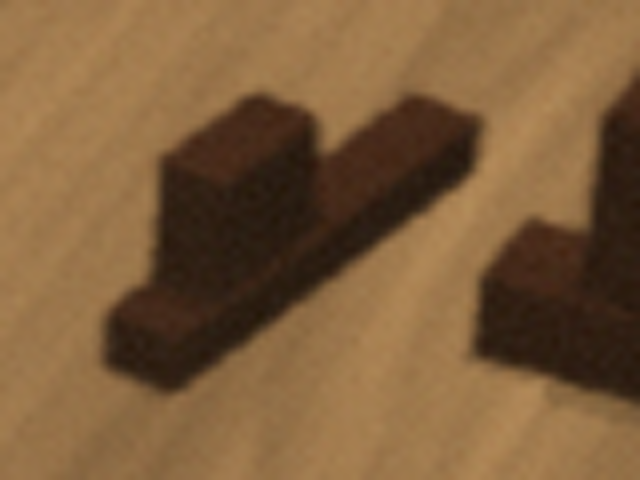

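The crops confirm the small stick. It is a wooden blade with an upright grip near the left end, and its tip is at the right, at about (454,244). The block sits in the guide channel near the flared mouth on the left. Next I'll measure everything.

```bash
python3 - <<'E'
from h import *
c=cam("top")
f=lambda x,y,o,s,z:px2w(c,o[0]+(x+.5)/s-.5,o[1]+(y+.5)/s-.5,z)[:2]
S=(375,205);G=(250,150)
b=[f(x,y,S,8,.02) for x,y in((642,276),(628,348),(107,238),(122,160))]
g=[f(x,y,S,8,.062) for x,y in((222,157),(378,190),(362,268),(206,236))]
p=[f(x,y,G,6,.01) for x,y in((66,90),(690,66),(702,300),(72,322))]
w=[f(x,y,G,6,.024) for x,y in((132,127),(648,110),(652,237),(135,252))]
bl=f(213,185,G,6,.032)
np.set_printoptions(precision=4,suppress=True)
def rep(n,q,L=None):
    q=np.array(q);print(n,"ctr",q.mean(0),"sides",[round(float(np.linalg.norm(q[i]-q[i-1])),4) for i in range(4)])
rep("blade",b);rep("grip",g);rep("plate",p);rep("wall",w)
b=np.array(b);d=(b[0]+b[1]-b[2]-b[3])/2;print("stick yaw",np.arctan2(d[1],d[0]),"tip",(b[0]+b[1])/2)
u=d/np.linalg.norm(d);print("grip from blade centre", b.mean(0)-u*.035)
g=np.array(g);dg=g[1]+g[2]-g[0]-g[3];print("grip yaw",np.arctan2(dg[1],dg[0]))
for q in(p,w):
    q=np.array(q);d=q[1]+q[2]-q[0]-q[3];print("guide yaw",np.arctan2(d[1],d[0]))
o=np.array(p).mean(0);y=np.arctan2(d[1],d[0]);e=np.array([np.cos(y),np.sin(y)]);n=np.array([-e[1],e[0]])
print("block",bl,"in guide",(bl-o)@e,(bl-o)@n, "wall mean in guide",[( (k-o)@e,(k-o)@n) for k in w])
s=arm.observe();Rt=R.from_rotvec(s["ee_rot"]).as_matrix();print(Rt)
E
```

```text
blade ctr [ 0.4557 -0.3124] sides [0.1607, 0.0225, 0.1603, 0.0245]
grip ctr [ 0.4628 -0.279 ] sides [0.0239, 0.0463, 0.0236, 0.0461]
plate ctr [ 0.5966 -0.0515] sides [0.0987, 0.2605, 0.0997, 0.2599]
wall ctr [ 0.5981 -0.0554] sides [0.0525, 0.2121, 0.0534, 0.2112]
stick yaw -1.7972190572603024 tip [ 0.4377 -0.3906]
grip from blade centre [ 0.4635 -0.2783]
grip yaw -1.7888455070444453
guide yaw -1.5425545937246454
guide yaw -1.548394252036438
block [0.5951 0.0172] in guide -0.06870379940308496 1.1912794907556327e-05 wall mean in guide [(np.float64(-0.10197211520088985), np.float64(0.027682635616819)), (np.float64(0.11012247169122626), np.float64(0.028124463871133765)), (np.float64(0.10946353137097582), np.float64(-0.02530074589259575)), (np.float64(-0.10169769547548352), np.float64(-0.02485891763828089))]
[[ 0.9721  0.2345 -0.0004]
 [ 0.2345 -0.9721  0.0012]
 [-0.0001 -0.0012 -1.    ]]
```

```bash
python3 -m pendant '[[[32,-20,0,0,0,-0.09,-0.2],[64,-41,0,0,0,-0.18,-0.2],[96,-61,0,0,0,-0.28,-0.2],[128,-82,0,0,0,-0.37,-0.2],[160,-102,0,0,0,-0.46,-0.2],[192,-123,0,0,0,-0.55,-0.2],[225,-143,0,0,0,-0.65,-0.2],[257,-163,0,0,0,-0.74,-0.2],[289,-184,0,0,0,-0.83,-0.2],[321,-204,20,0,0,-0.93,-0.2],[353,-225,50,0,0,-1.02,-0.2],[385,-245,80,0,0,-1.11,-0.2],[385,-245,104,0,0,-1.11,-0.2],[385,-245,104,0,0,-1.11,-0.2],[385,-245,104,0,0,-1.11,-0.2]]]' 30
python3 - <<'E'
from h import *
s=arm.observe();print(s)
cv2.imwrite("pics/w1.png",get_image("wrist")[:,:,::-1])
c=cam("wrist",s)
print(R.from_rotvec(s["ee_rot"]).as_matrix())
for X in((.4632,-.2787,.062),(.4377,-.3906,.02)):print(w2px(c,X))
E
```

```text
clock: 2.02
position: [0.4635, -0.2794, 0.3016]
ee_rot: [2.455, 1.958, 0.0]
force: [-0.3, -0.2, 0.4]
width: 0.599
{'clock': 2.025, 'joints': array([ 0.70609937,  0.43996174, -0.35183271,  1.87853345,  0.19615434,
        0.85568779,  0.03177386]), 'dq': array([ 0.00841687, -0.01012873,  0.00029665, -0.00672844, -0.00031209,
       -0.00151597, -0.00177402]), 'joint_efforts': array([-4.92036771e-01, -5.84841228e+01, -4.37417239e+00, -2.50798059e+01,
       -5.34791371e-02,  4.59694967e-02,  2.14102784e-05]), 'position': array([ 0.46350627, -0.27941678,  0.30158286]), 'ee_rot': array([2.45527312e+00, 1.95839919e+00, 1.41794622e-04]), 'force': array([-0.30039559, -0.1883646 ,  0.41975821]), 'ft_torque': array([-0.02217464, -0.09667021, -0.04260453]), 'width': 0.5990190335987273}
[[ 2.22334604e-01  9.74970200e-01  6.57300013e-04]
 [ 9.74970285e-01 -2.22334165e-01 -6.79259816e-04]
 [-5.16117829e-04  7.91870944e-04 -9.99999553e-01]]
(np.float64(320.60423745304354), np.float64(257.3749130597229))
(np.float64(320.49560483129346), np.float64(379.99187282542596))
```

View pics/w1.png

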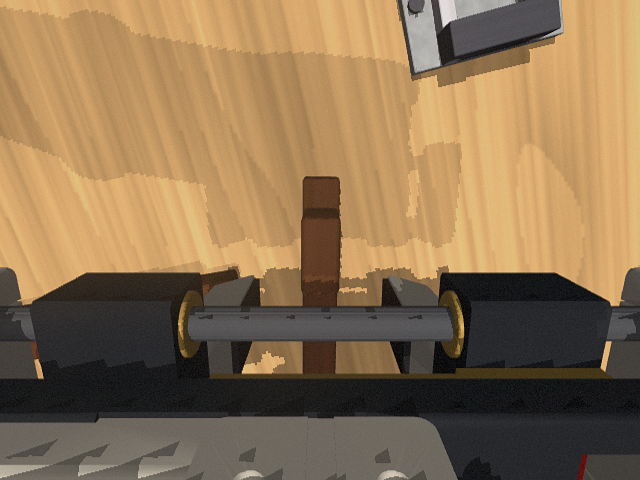

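The stick is centred between the jaws at column 321. The grip's rear edge is at row 216 and I predicted about 214, so it matches. I'll go down and grip.

```bash
python3 -m pendant '[[[0,0,25,0,0,0,-0.2],[0,0,50,0,0,0,-0.2],[0,0,75,0,0,0,-0.2],[0,0,97,0,0,0,-0.2],[0,0,97,0,0,0,-0.2],[0,0,97,0,0,0,1],[0,0,97,0,0,0,1],[0,0,97,0,0,0,1],[0,0,97,0,0,0,1],[0,0,97,0,0,0,1],[0,0,97,0,0,0,1]]]' 40
python3 - <<'E'
from h import *
s=arm.observe();print(s["joints"],s["width"]*92)
cv2.imwrite("pics/w2.png",get_image("wrist")[:,:,::-1])
cv2.imwrite("pics/s2.png",cv2.resize(get_image("side")[130:290,260:470,::-1],None,fx=3.5,fy=3.5,interpolation=2))
E
```

```text
clock: 3.45
position: [0.4636, -0.2792, 0.2043]
ee_rot: [2.455, 1.959, 0.0]
force: [-0.8, 0.6, 6.2]
width: 0.256
[ 0.66418245  0.57459201 -0.30370736  1.95741171  0.27307816  0.64806464
 -0.0366822 ] 23.55791323125463
```

View pics/w2.png

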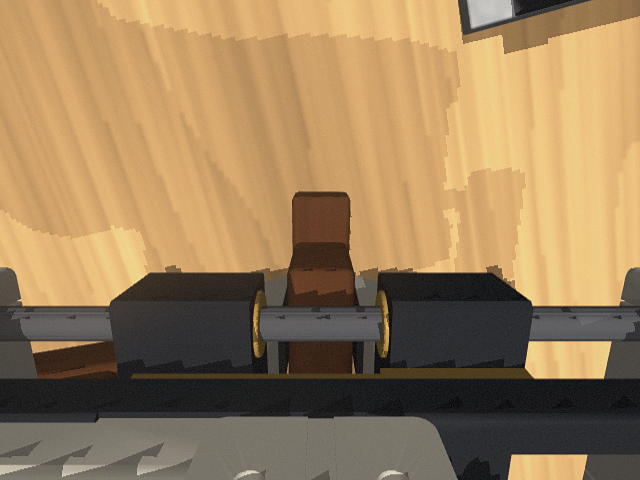

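View pics/s2.png

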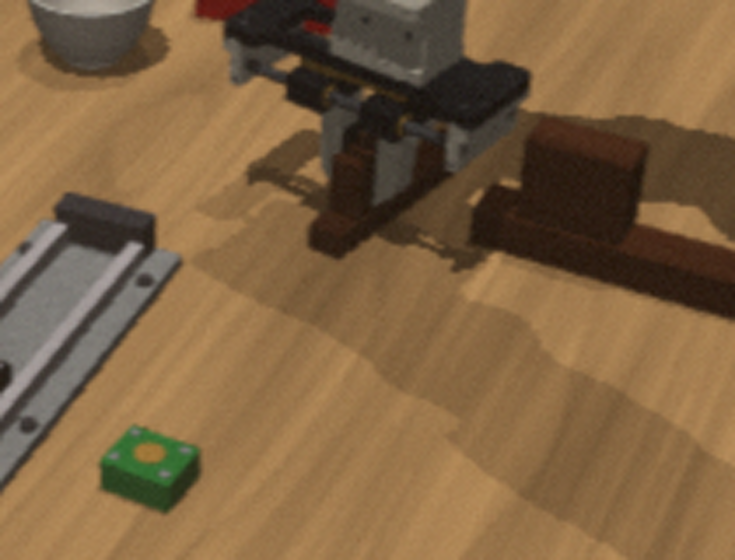

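The stick is gripped at 23.6 mm, and the grip is 24 mm wide. Next I'll lift it and carry it to above the mouth.

```bash
python3 -m pendant '[[[0,0,-20,0,0,0,1],[0,0,-50,0,0,0,1],[15,1,-80,0,0,-0.01,1],[50,2,-100,0,0,-0.03,1],[90,4,-100,0,0,-0.05,1],[130,6,-100,0,0,-0.07,1],[170,8,-100,0,0,-0.09,1],[210,10,-100,0,0,-0.11,1],[250,12,-100,0,0,-0.13,1],[290,14,-100,0,0,-0.15,1],[330,16,-100,0,0,-0.17,1],[370,18,-100,0,0,-0.19,1],[410,20,-100,0,0,-0.21,1],[445,22,-90,0,0,-0.23,1],[475,23,-70,0,0,-0.25,1],[475,23,-60,0,0,-0.25,1],[475,23,-60,0,0,-0.25,1],[475,23,-60,0,0,-0.25,1]]]'
python3 - <<'E'
from h import *
np.set_printoptions(precision=4,suppress=True)
s=arm.observe();print(s["joints"],s["position"],s["width"]*92);print(R.from_rotvec(s["ee_rot"]).as_matrix())
cv2.imwrite("pics/t3.png",cv2.resize(get_image("top")[140:225,190:385,::-1],None,fx=4,fy=4,interpolation=2))
cv2.imwrite("pics/s3.png",cv2.resize(get_image("side")[160:340,130:360,::-1],None,fx=3.3,fy=3.3,interpolation=2))
E
```

```text
clock: 5.8
position: [0.5916, 0.1776, 0.2641]
ee_rot: [2.194, 2.248, -0.001]
force: [-0.0, -0.1, -1.4]
width: 0.258
[-0.081   0.6091 -0.4419  1.7138  0.321   0.8911 -0.633 ] [0.5916 0.1776 0.2641] 23.747885019630072
[[-0.0243  0.9997  0.0003]
 [ 0.9997  0.0243 -0.0007]
 [-0.0007  0.0003 -1.    ]]
```

View pics/t3.png

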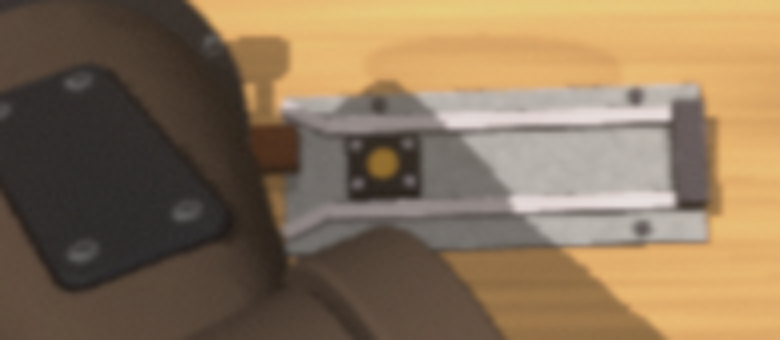

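View pics/s3.png

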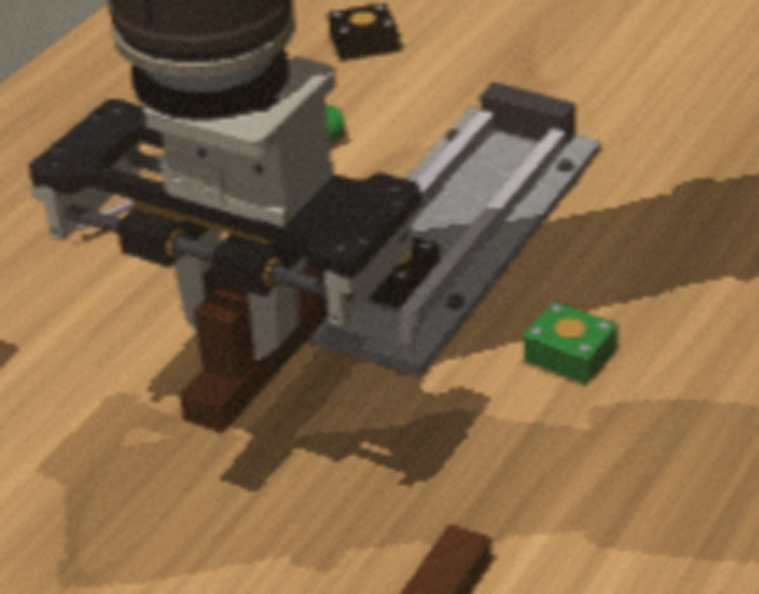

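```bash
python3 - <<'E'
from h import *
c=cam("top")
for z,v in((.08,125),(.08,172)):print("tip corner",px2w(c,190+(297.5)/4-.5,140+(v+.5)/4-.5,z))
o=np.array([.5975,-.0515]);e=np.array([np.cos(-1.545),np.sin(-1.545)]);n=np.array([-e[1],e[0]])
t=np.array([.5916,.1776])+.115*np.array([.0243,-.9997]);print("tip pred",t,(t-o)@e,(t-o)@n)
for (u,v) in((382.5,163),): 
    b=px2w(c,190+(u+.5)/4-.5,140+(v+.5)/4-.5,.032)[:2];print("block",b,(b-o)@e,(b-o)@n)
# wall inner/outer y at mouth-straight and stop from this crop
for (u,v,z) in((330,122,.024),(670,112,.024),(330,209,.024),(673,202,.024)):
    b=px2w(c,190+(u+.5)/4-.5,140+(v+.5)/4-.5,z)[:2];print("wall",b,(b-o)@e,(b-o)@n)
# blue boxes: bottom-right corner of near box, for z=0 and .06
for z in(0,.06):print(px2w(c,218,116,z),px2w(c,213,79,z),px2w(c,189,100,z))
c=cam("side")
for z in(0,.06):print("side",px2w(c,122,275,z),px2w(c,122,245,z),px2w(c,94,290,z))
E
```

```text
tip corner [0.60541743 0.06309702 0.08      ]
tip corner [0.57729606 0.06291303 0.08      ]
tip pred [0.5943945 0.0626345] -0.11417662828539737 -0.00016054244982420318
block [0.59517131 0.01680421] -0.06834154717467598 -0.0005661149794301921
wall [0.62356221 0.04976215] -0.10055622231451175 0.02866544287091488
wall [ 0.62793343 -0.15982625] 0.10907519217218752 0.027629197176205305
wall [0.56873568 0.049534  ] -0.1017423170774352 -0.026148731917875468
wall [ 0.57115288 -0.16050658] 0.10829072455190107 -0.0291500087350465
[0.77470196 0.19157271 0.        ] [0.87514327 0.2065156  0.        ] [0.81852291 0.26710854 0.        ]
[0.74900077 0.17750897 0.06      ] [0.84386681 0.19162241 0.06      ] [0.79038932 0.24885198 0.06      ]
side [0.77645229 0.19576505 0.        ] [0.83761509 0.12156909 0.        ] [7.95307903e-01 2.52565506e-01 1.11022302e-16]
side [0.72205735 0.24563649 0.06      ] [0.77850235 0.17716363 0.06      ] [0.73945853 0.29805565 0.06      ]
```

Tip and channel agree to about 2 mm. The tip is at guide x -0.114, and the block's rear is at -0.091. I'll lower it in and check.

```bash
python3 -m pendant '[[[0,1,15,0,0,0,1],[0,1,30,0,0,0,1],[0,1,40,0,0,0,1],[0,1,46,0,0,0,1],[0,1,46,0,0,0,1],[0,1,46,0,0,0,1]]]'
python3 - <<'E'
from h import *
cv2.imwrite("pics/t4.png",cv2.resize(get_image("top")[140:225,190:385,::-1],None,fx=4,fy=4,interpolation=2))
cv2.imwrite("pics/s4.png",cv2.resize(get_image("side")[160:340,130:360,::-1],None,fx=3.3,fy=3.3,interpolation=2))
E
```

```text
clock: 6.65
position: [0.5925, 0.1791, 0.218]
ee_rot: [2.192, 2.25, 0.001]
force: [-0.8, -0.3, -0.9]
width: 0.261
```

View pics/t4.png

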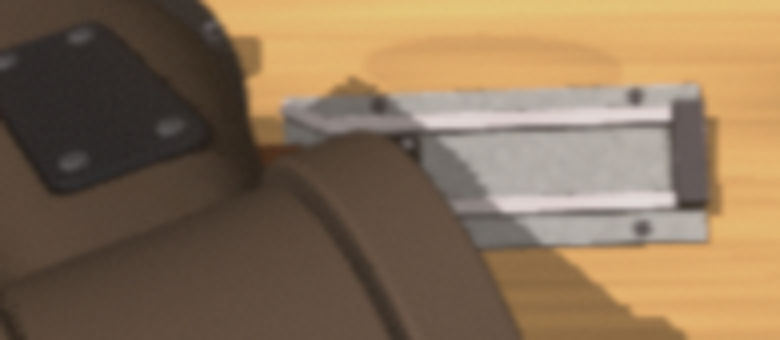

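View pics/s4.png

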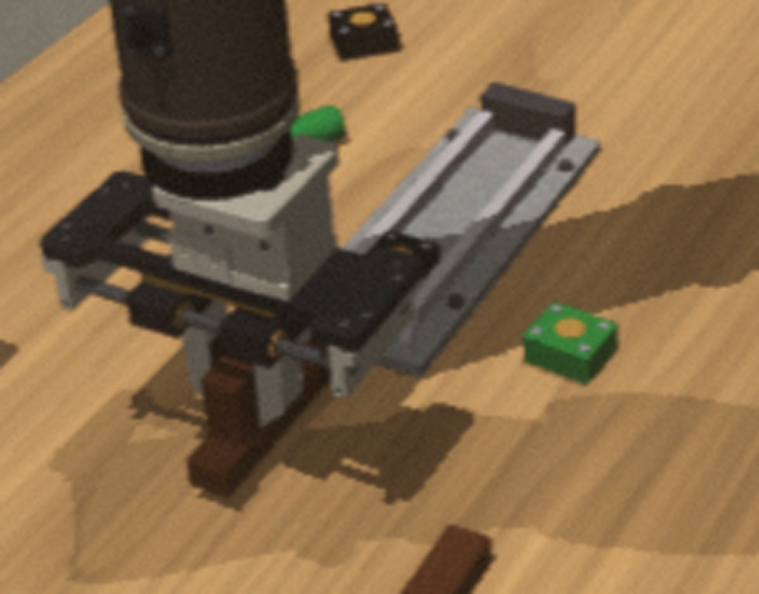

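```bash
python3 -m pendant '[[[-8,0,0,0,0,0,1],[-16,0,0,0,0,0,1],[-24,0,0,0,0,0,1],[-32,0,0,0,0,0,1],[-40,0,0,0,0,0,1],[-48,0,0,0,0,0,1],[-56,0,0,0,0,0,1],[-64,0,0,0,0,0,1],[-72,0,0,0,0,0,1],[-80,0,0,0,0,0,1],[-88,0,0,0,0,0,1],[-96,0,0,0,0,0,1],[-104,0,0,0,0,0,1],[-112,0,0,0,0,0,1],[-120,0,0,0,0,0,1],[-128,0,0,0,0,0,1],[-136,0,0,0,0,0,1],[-144,0,0,0,0,0,1],[-152,0,0,0,0,0,1],[-160,0,0,0,0,0,1]]]'
python3 - <<'E'
from h import *
cv2.imwrite("pics/t5.png",cv2.resize(get_image("top")[140:225,190:385,::-1],None,fx=4,fy=4,interpolation=2))
cv2.imwrite("pics/s5.png",cv2.resize(get_image("side")[160:340,170:400,::-1],None,fx=3.3,fy=3.3,interpolation=2))
E
```

```text
clock: 9.25
position: [0.5965, 0.0184, 0.2177]
ee_rot: [2.192, 2.25, -0.0]
force: [-0.9, 0.5, -1.2]
width: 0.255
```

View pics/t5.png

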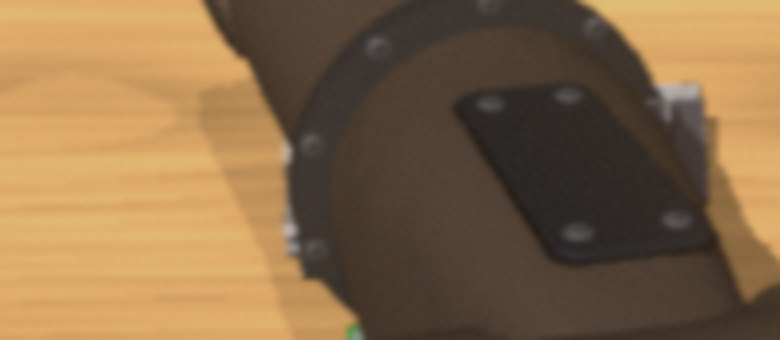

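View pics/s5.png

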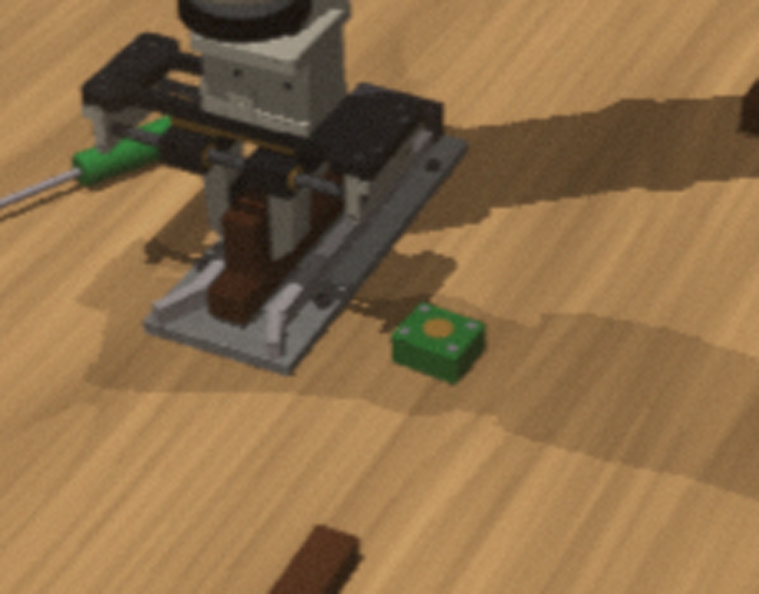

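The tip is at about guide x +0.045, in the channel. I'll push the last 20 mm slowly and watch the force.

```bash
python3 -m pendant '[[[-4,0,0,0,0,0,1],[-8,0,0,0,0,0,1],[-12,0,0,0,0,0,1],[-16,0,0,0,0,0,1],[-18,0,0,0,0,0,1],[-18,0,0,0,0,0,1]]]'
python3 -m pendant '[[[-1,0,0,0,0,0,1],[-2,0,0,0,0,0,1],[-2,0,0,0,0,0,1]]]'
python3 -m pendant '[[[-1,0,0,0,0,0,1],[-2,0,0,0,0,0,1],[-2,0,0,0,0,0,1]]]'
```

```text
clock: 10.1
position: [0.597, 0.0007, 0.2177]
ee_rot: [2.193, 2.25, -0.0]
force: [0.7, -0.1, -1.7]
width: 0.258
clock: 10.48
position: [0.597, -0.001, 0.2177]
ee_rot: [-2.192, -2.25, -0.0]
force: [0.2, 0.3, -0.6]
width: 0.258
clock: 10.85
position: [0.597, -0.0015, 0.2179]
ee_rot: [-2.19, -2.251, -0.002]
force: [-1.1, 5.9, 0.1]
width: 0.263
```

The force rises to 6 N with the TCP at y = -0.0015. That is where I predicted stop contact, so I'll hold briefly, back off and lift.

```bash
python3 -m pendant '[[[-0.5,0,0,0,0,0,1],[-0.5,0,0,0,0,0,1],[-0.5,0,0,0,0,0,1],[3,0,0,0,0,0,1],[10,0,0,0,0,0,1],[20,0,0,0,0,0,1],[30,0,0,0,0,0,1],[30,0,-15,0,0,0,1],[30,0,-40,0,0,0,1],[40,0,-70,0,0,0,1],[75,0,-90,0,0,0,1],[110,0,-90,0,0,0,1],[150,0,-90,0,0,0,1],[190,0,-90,0,0,0,1],[220,0,-90,0,0,0,1],[220,0,-90,0,0,0,1],[220,0,-90,0,0,0,1]]]'
python3 - <<'E'
from h import *
s=arm.observe();print(s["joints"],s["position"])
t=get_image("top");cv2.imwrite("pics/t6f.png",t[:,:,::-1])
cv2.imwrite("pics/t6.png",cv2.resize(t[140:225,190:385,::-1],None,fx=4,fy=4,interpolation=2))
cv2.imwrite("pics/s6.png",get_image("side")[:,:,::-1])
E
```

```text
clock: 12.98
position: [0.5916, 0.216, 0.3082]
ee_rot: [2.192, 2.249, -0.0]
force: [1.4, -1.0, -0.6]
width: 0.259
[-0.12018521  0.58103779 -0.47506493  1.64121197  0.30552934  0.99375995
 -0.67133211] [0.59163131 0.21598261 0.3082296 ]
```

View pics/t6.png

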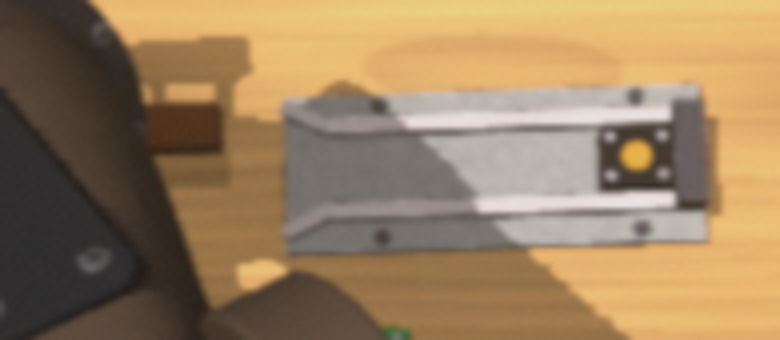

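View pics/s6.png

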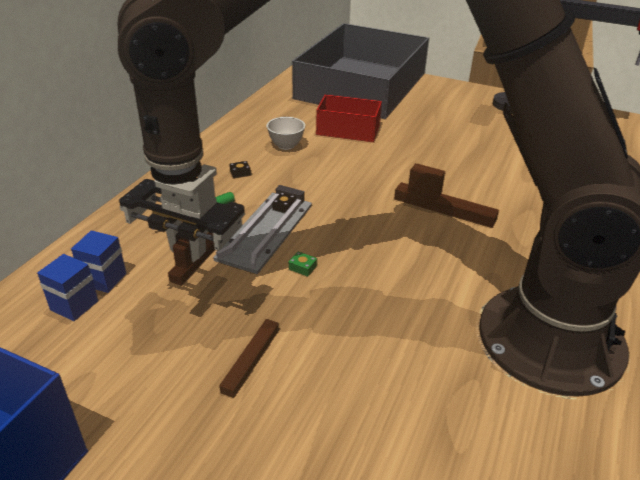

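View pics/t6f.png

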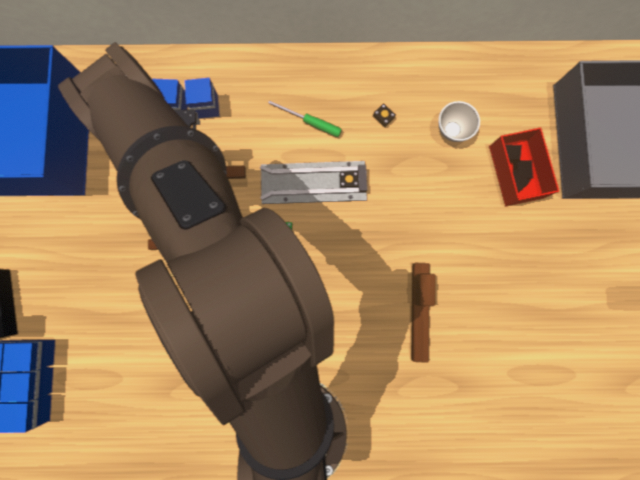

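The block is against the stop at (349,179) in the top view. The bench directly below the stick is clear: the guide edge is 22 mm from the tip, and the strip and blue boxes are over 100 mm away. I'll go back 20 mm more and set it down there.

```bash
python3 -m pendant '[[[20,0,20,0,0,0,1],[20,0,50,0,0,0,1],[20,0,80,0,0,0,1],[20,0,95,0,0,0,1],[20,0,100,0,0,0,1],[20,0,102,0,0,0,1],[20,0,102,0,0,0,1],[20,0,102,0,0,0,1]]]'
python3 - <<'E'
from h import *
cv2.imwrite("pics/s7.png",cv2.resize(get_image("side")[160:340,90:320,::-1],None,fx=3.3,fy=3.3,interpolation=2))
E
```

```text
clock: 14.08
position: [0.5911, 0.237, 0.2065]
ee_rot: [2.192, 2.25, 0.002]
force: [-0.2, 0.6, -0.6]
width: 0.256
```

View pics/s7.png

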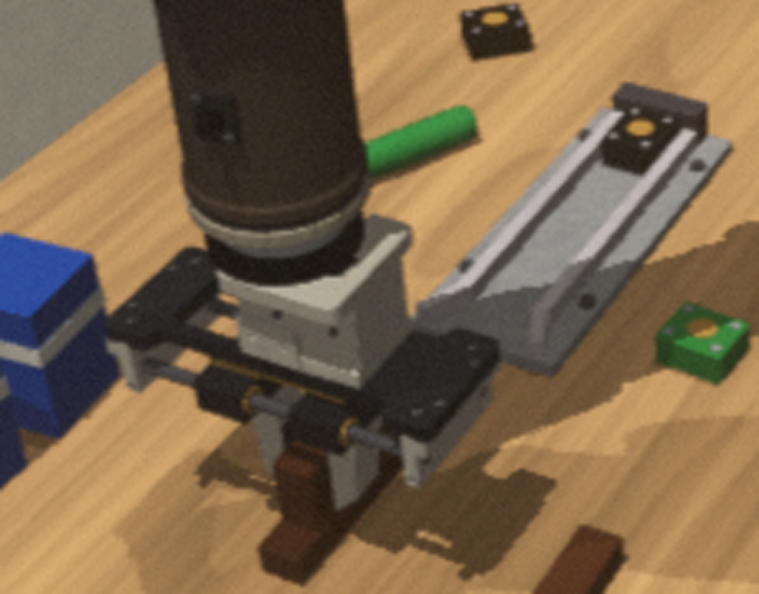

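```bash
python3 -m pendant '[[[0,0,1,0,0,0,1],[0,0,2,0,0,0,1],[0,0,2,0,0,0,1],[0,0,2,0,0,0,1]]]'
python3 -m pendant '[[[0,0,0,0,0,0,-0.2],[0,0,0,0,0,0,-0.2],[0,0,0,0,0,0,-0.2],[0,0,0,0,0,0,-0.2],[0,0,0,0,0,0,-0.2],[0,0,0,0,0,0,-0.2],[0,0,-15,0,0,0,-0.2],[0,0,-40,0,0,0,-0.2],[0,0,-80,0,0,0,-0.2],[50,0,-120,0,0,0,-0.2],[90,-30,-130,0,0,0,-0.2],[100,-60,-130,0,0,0,-0.2],[100,-60,-130,0,0,0,-0.2],[100,-60,-130,0,0,0,-0.2]]]'
python3 - <<'E'
from h import *
s=arm.observe();print(s["joints"],s["position"])
t=get_image("top");cv2.imwrite("pics/t8.png",t[:,:,::-1])
cv2.imwrite("pics/s8.png",cv2.resize(get_image("side")[160:360,90:320,::-1],None,fx=3,fy=3,interpolation=2))
E
```

```text
clock: 14.62
position: [0.5909, 0.237, 0.2043]
ee_rot: [2.192, 2.25, 0.0]
force: [-1.4, -1.1, 5.7]
width: 0.261
clock: 16.38
position: [0.529, 0.3348, 0.3344]
ee_rot: [2.192, 2.249, 0.001]
force: [0.3, -0.8, -0.2]
width: 0.599
[-0.32068358  0.55093099 -0.49369051  1.62394095  0.2929516   1.04011495
 -0.87662513] [0.52897342 0.33476385 0.33444353]
```

View pics/s8.png

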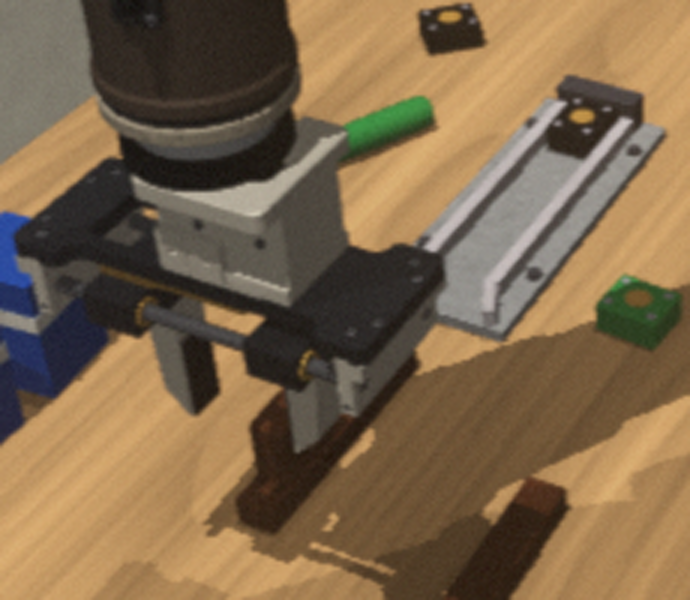

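View pics/t8.png

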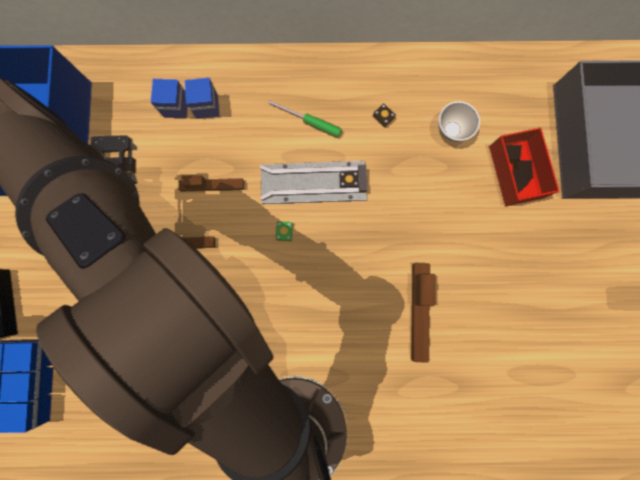

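The top view shows the stick flat with its grip up, at (178–244,183), clear of the guide edge at column 261. The block is at (349,179) against the stop. I'll make one numeric check on the block, then hand in.

```bash
python3 - <<'E'
from h import *
c=cam("top");o=np.array([.5975,-.0515]);e=np.array([np.cos(-1.545),np.sin(-1.545)]);n=np.array([-e[1],e[0]])
b=px2w(c,190+(637.5)/4-.5,140+(155.5)/4-.5,.032)[:2];print("block guide",(b-o)@e,(b-o)@n)
s=arm.observe();print(s["clock"],s["force"],abs(s["dq"]).max());ok=.0775<(b-o)@e<.095
if ok: print(arm.sign_off())
E
```

```text
block guide 0.08691373773739065 -0.0010220126818247645
16.475 [-0.03208604  0.11604424  0.7900179 ] 0.005271943807349575
the job is handed in; nothing more can be done
None
```

I gripped the small push stick by its upright grip and set its tip in the channel mouth behind the black block. I then pushed the block about 155 mm to the end stop, where contact showed as about 6 N. After that I drew the stick out, laid it flat with its grip up on the open bench beyond the guide's mouth, let go, and handed the job in at 16.5 s.

The last checks agreed:
- **Block:** it measured at guide x = +86.9 mm, y = -1.0 mm, where contact with the stop is +87.5 mm. In the side view it lies flat in the channel.
- **Stick:** it lies flat and released, about 40 mm clear of the guide. It was set down at the same TCP height (0.204 m) at which it was picked up.
- **Gripper:** it is clear of everything, with under 1 N of residual force.

During the final push the arm hid the block from the top camera, so I judged stop contact from force and position and confirmed it by picture afterwards. No check failed or disagreed beyond the 1–3 mm camera tolerance.

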